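# Raise the shielded well's flap with its lever

### The job

Someone left the metal pot standing on the heavy steel flap of the shielded storage well. With the fingertips, slide the pot along, without lifting it or tipping it over, until it stands wholly on the fixed deck with the low fence beside the flap; then press the long end of the hand lever all the way down so that the lever raises the flap, and finish while still holding it down, flap open. Do not pry the flap up directly, and leave everything else on the bench where it stands.

Things in the scene. Friction and masses are not known exactly. Their poses are not given: they have to be found in the camera images.
- well: The shielded storage well: a fixed grey housing with a flat top 110 mm above the bench, at a different place and yaw each time. Origin on the bench under the middle of the flap, z up. In this frame the flap covers x -88 to 88 and y -87 to 75 mm, its top at z 110; the fixed deck is on its +y side, the hand lever on its -y side.
- deck (a point): Middle of the fixed deck's top, at x 0, y 146.5, z 110 mm in the well's frame (axes as the well's). The deck covers x -82 to 82, y 78 to 215 mm, level with the flap; a 6 mm thick fence, 11 mm high, stands on its -x, +x and +y edges; towards the flap it is open, with a 3 mm seam.
- pivot (a point): The lever's pivot, at x -28, y -105, z 85 mm in the well's frame, between two cheeks 100 mm high (x -48 to -8, y -120 to -90 mm). The lever runs along the well's y; its 200 mm long arm, 14 mm wide, rises outwards from here to the pad.
- pot: The metal pot standing on the flap at the start: round, 56 mm across (59 mm over the rim of its lid, 40 to 50 mm up), 63 mm high with a 20 mm knob on top, about 0.5 kg. Origin at the centre of its underside, z up.
- lever_pad (a point): Centre of the upper face of the black pressing pad (55 mm along the well's x, 50 along its y, 10 thick) at the lever's long end. At rest x -28, y -305, z 138 mm in the well's frame; it moves with the lever, about 81 mm lower at the stop and within 6 mm sideways. The pad's face tilts at most 0.3 rad from level.
- flap_edge (a point): Middle of the flap's free edge (top, far from the hinge), at x 88, y -6, z 110 mm in the well's frame when shut; about 73 mm higher with the lever fully down.
- lever (a joint): Angle of the lever, rad: about 0.01 at rest, long end up; grows as the long end is pressed down, stop at 0.42. Pressing the pad takes about 7 to 13 N throughout; let go, it comes back up.
- flap (a joint): Angle of the flap (steel plate 176 x 162 x 12 mm, about 2.6 kg), rad: 0 shut; grows as it opens. It is hinged along its -x edge (x -88) and is lifted from below by the lever's nose; about 0.43 with the lever at its stop. It falls shut when the lever is let go.
- dishes: Stack of two clear plastic petri dishes, 90 mm across, 28 mm high; origin at the centre of its underside. Bystander.
- tipbox: Open yellow plastic tip box with compartments, 85 x 115 mm, 45 mm high; origin at the centre of its underside. Bystander.
- spatula: Metal spatula, 170 mm long, lying on the bench along its own x. Bystander.
- beaker: Clear glass beaker, 72 mm across, 90 mm high; origin at the centre of its underside. Bystander.
- jar: Amber glass jar with a white cap, 60 mm across, 75 mm high; origin at the centre of its underside. Bystander.
- washbottle: White wash bottle with a bent blue spout, 66 mm across, 195 mm high; origin at the centre of its underside. Bystander.
- tuberack: Red rack holding five capped tubes, 70 x 200 mm, 101 mm high; origin at the centre of its underside. Bystander.
Not all that is in view belongs to the job. Leave any blue or red look-alike of the pot alone.

How it is judged (in metres and radians):
On the way, in this order (a step that is already met when the one before it is completed fails the run):
1. the pot stands upright, at rest, wholly on the fixed deck (y of pot in the frame of well between 0.107 and 0.192 m and x of pot in the frame of well between -0.06 and 0.06 m and z of pot in the frame of well between 0.104 and 0.116 m and angle between pot's own z axis and vertical below 0.1 rad and linear speed of pot below 0.02 m/s and value of joint flap below 0.05 rad), for 0.2 s.
2. the lever is pressed down by the fingers and the flap stands open (value of joint each of lever, flap above 0.36 rad and contact force between the fingers and lever above 2 N), for 0.3 s.
At the end, for the whole second after the job is handed in: The fingers press on the lever with more than 2 N, the lever is at more than 0.36 of its 0.42 rad and the flap open more than 0.36 rad; the pot stands at rest and upright (within 0.1 rad) on the fixed deck, its centre at y 107 to 192 mm and x within 60 mm in the well's frame, no longer touched (all of step 2 and y of pot in the frame of well between 0.107 and 0.192 m and x of pot in the frame of well between -0.06 and 0.06 m and z of pot in the frame of well between 0.104 and 0.116 m and angle between pot's own z axis and vertical below 0.1 rad and linear speed of pot below 0.02 m/s and contact force between the fingers and pot below 0.5 N); the arm keeps its last pose, push and grip.
It fails at once if the pot is lifted off the surface it stands on, or falls from it (z of pot in the frame of well above 0.122 m or z of pot in the frame of well below 0.09 m).
It fails at once if the pot is tipped (angle between pot's own z axis and vertical above 0.35 rad).
It fails at once if the flap is raised with the pot still on it (value of joint flap above 0.08 rad and y of pot in the frame of well below 0.1 m).
It fails at once if the flap is raised by the fingers directly (value of joint flap above 0.06 rad and contact force between any of the fingers, the arm and flap above 1 N).
It fails at once if a bystander is pushed away or tipped (distance of any of dishes, tipbox, spatula, beaker, jar, washbottle, tuberack from where it was at the start of the episode above 0.02 m or angle between any of dishes, tipbox, beaker, jar, washbottle, tuberack's own z axis and vertical above 0.35 rad).
It also fails if it takes over 51 s, if anything falls off the work surface, if the arm or the gripper's body presses on something with over 40 N, if the wrist force passes 120 N, or if a joint passes its speed limit or range.

### The arm

A 6-joint arm with a two-finger parallel gripper is mounted at the origin on the work surface. World frame = base frame: x ahead of the robot, y to its left, z up, the work surface at z = 0. Lengths are in mm, angles in rad, forces in N, time in s.
With the tool pointing down it reaches from about 350 to 875 mm from the base axis. Payload 4.2 kg.
Tool frame: the origin (TCP) lies where the fingers leave the gripper's body, on its centre line; the fingertips stand ahead of it and the grasp point (between the pads) lies 54 mm ahead of it (arm.nose_length is the z of the fingertips in the tool frame, in mm); z points along the fingers, x is the direction in which the jaws open and shut, and the axes are right-handed (so a half turn about z gives the same grasp; the last joint's range is limited). The gripper opens to 85 mm and grips with 20 to 120 N. Pads are 22 mm wide; open, the fingers measure 114 mm over their backs; the gripper's body (76 mm by 85 mm) begins 54 mm behind the grasp point. The pads swing forward as they close: fully open they stand 13 mm farther back than shut.
Start: joints at [1.527, 0.385, 0.008, 0, -1.194, -0.259], TCP at [186.339, 596.555, 303.912] pointing down, gripper open.
Joint ranges: [-3.14, 3.14], [-1.21, 2.06], [-1.07, 1.41], [-3.16, 2.05], [-2.99, -0.16], [-3.1, 3.1]. Speed limits (rad/s): [2.79, 2.79, 3.14, 3.14, 3.14, 3.14].

### API

Orientations are given as a unit quaternion [x, y, z, w].
In Python, from bench import arm, imaging, job_done gives the robot as it stands.
- The arm moves only by the shell command python3 -m crank 'ROWS' [OPENING]. ROWS is a JSON object of lists of equal length, an entry for each row: "delta_pos": the shift along the tool's x, y, z in m, a list of three; "twist": the turn about the tool's z in rad. In form: {"delta_pos": [[tx, ty, tz], ...], "twist": [twist, ...]}. A call has 1 to 8 rows; each row shifts and turns the commanded pose from where the row before left it, along the tool's axes as they then stand; what a row does not reach is not made up. A row lasts 1/12 s, in which the tool goes at most 41.7 mm and 7.16 degrees, less where a joint would pass 70% of its speed; a pose out of reach is approached as far as the arm can. A call is refused whole if a number of a shift passes 0.0417 or a number of a turn 0.125, either way. A call with a gripper value outside its range is refused whole. OPENING is the opening, from 0 (shut) to 1 (fully open), set as the call begins (- or left out, the last holds). The fingers move at their own pace and stop on an object; the grip force is fixed at half the most. Time passes only in rows, so rows that do not move let the fingers close. It gives the time, the measured TCP pose, the force and the opening at its end, in the units of the state.
- arm.read_state(): the state, without advancing time (a new reading comes with each control period).
- imaging.get_image(name): name is "side" or "top" or "wrist"; returns (picture, depth): 384x512x3 uint8, blue, green, red; 384x512 float32, mm along the optical axis (not along the pixel's ray), 0 where there is no reading.
- imaging.camera_model(name): a dict with "vfov" (degrees; the focal length in pixels is half the picture's height over the tangent of half this angle, whatever the lens; pixels are square), "cx", "cy" (the principal point, pixels), "dist" ([k1, k2, p1, p2, k3] as OpenCV has them; the pictures are not rectified), "T" (4x4, takes a point from camera to world coordinates); the wrist camera has in their place "hand_eye" (4x4, takes a point from camera to tool coordinates, whose origin is the TCP and whose axes are the tool frame's). Camera axes: x right, y up, looking along -z (the intrinsics and any distortion apply to the point x, -y, -z); pixel columns grow to the right and rows downward; lengths in mm; the calibration is good to about 2 mm. A picture is of the moment at which its call begins: read the wrist's pose just before it. camera_model takes no time and is no camera call.
- job_done(): hands the job in, once; it reports no verdict.
The state is a dict: "clock": time; "joints": joint angles; "joint_vel": joint speeds; "joint_efforts": joint torques, N m; "position": TCP position; "ee_rot": TCP orientation; "contact_force": force on the tool from outside, world axes, zero at the start; "wrist_torque": the same for the moment, N m; "gripper_width": finger opening in mm.
Only numpy, scipy, OpenCV 4.12 (cv2) and the standard library are available. Lean on these libraries where they do the work, as an engineer would, in place of code of your own. Each camera call takes 0.05 s, during which the arm holds its last target.

## Working session

There is one attempt and no reset: what is moved stays moved. The work goes in short steps, Python scripts to look and compute and a shell command to move; the robot and the scene stay as the last step left them, time stands still between calls to the robot, and variables do not carry over. Pictures are saved under pics/ and viewed, and the job is handed in when it is done.

```bash
ls; mkdir -p pics
cat > h.py <<'E'
import numpy as np, cv2
from bench import arm, imaging
from scipy.spatial.transform import Rotation as R
def model(name,st=None):
    m=imaging.camera_model(name)
    f=192/np.tan(np.radians(m['vfov'])/2)
    K=np.array([[f,0,m['cx']],[0,f,m['cy']],[0,0,1]])
    if 'T' in m: T=np.array(m['T'])
    else:
        st=st or arm.read_state()
        W=np.eye(4);W[:3,:3]=R.from_quat(st['ee_rot']).as_matrix();W[:3,3]=st['position']
        T=W@np.array(m['hand_eye'])
    return K,np.array(m['dist'],float),T
def ray(md,u,v):
    K,d,T=md
    p=cv2.undistortPoints(np.array([[[u,v]]],float),K,d)[0,0]
    return T[:3,:3]@np.array([p[0],-p[1],-1]),T[:3,3]
def at_z(md,u,v,z):
    r,o=ray(md,u,v); return o+r*(z-o[2])/r[2]
def at_d(md,u,v,d):
    r,o=ray(md,u,v); return o+r*d
def proj(md,P):
    K,d,T=md
    P=np.atleast_2d(np.array(P,float))
    c=(P-T[:3,3])@T[:3,:3]; c=c*[1,-1,-1]
    return cv2.projectPoints(c,np.zeros(3),np.zeros(3),K,d)[0][:,0]
E
python3 - <<'E'
from h import *
s=arm.read_state();print(s, arm.nose_length)
for n in ['side','top','wrist']:
    p,d=imaging.get_image(n); cv2.imwrite(f'pics/{n}0.png',p); np.save(f'pics/{n}0.npy',d)
    print(n,imaging.camera_model(n))
E
```

```text
pics
{'clock': 0.0, 'joints': array([ 1.52658349e+00,  3.85573292e-01,  6.60708724e-03, -4.86653290e-04,
       -1.19401211e+00, -2.58556136e-01]), 'joint_vel': array([-0.00147489, -0.00027588,  0.00030357,  0.00055544, -0.00048407,
        0.00081281]), 'joint_efforts': array([ 1.08981549e-03, -3.92287517e+01,  1.88394678e+01,  4.18592423e+00,
       -4.63235963e-03, -1.84857377e-06]), 'position': array([186.22932873, 596.15735343, 302.80581041]), 'ee_rot': array([-5.92310468e-01,  8.05709047e-01, -7.07647326e-04, -8.60612231e-04]), 'contact_force': array([-0.42864283,  0.29773559, -1.03384925]), 'wrist_torque': array([ 0.06665233,  0.02659382, -0.00845522]), 'gripper_width': 85.52241332075207} 72.6
side {'vfov': 46.98975612100372, 'cx': 250.89630003174872, 'cy': 182.28310708068065, 'dist': array([-0.15493964,  0.        ,  0.        ,  0.        ,  0.        ]), 'T': array([[ 7.16862134e-01,  4.81735636e-01, -5.04023271e-01,
        -2.20032702e+02],
       [-6.97104181e-01,  5.08117468e-01, -5.05828428e-01,
        -7.68734794e+02],
       [ 1.24274485e-02,  7.13965976e-01,  7.000
[... 457 characters left out ...]
9e+00],
       [ 1.02068546e-02,  4.00473527e-02,  9.99145650e-01,
         1.47256171e+03],
       [ 0.00000000e+00,  0.00000000e+00,  0.00000000e+00,
         1.00000000e+00]])}
wrist {'vfov': 69.75408439812183, 'cx': 253.7450175575446, 'cy': 189.17235824969214, 'dist': array([-0.03909896,  0.        ,  0.        ,  0.        ,  0.        ]), 'hand_eye': array([[ 9.99999951e-01, -2.21816280e-04,  2.18844159e-04,
        -2.46136177e-01],
       [-1.47344243e-04, -9.55452552e-01, -2.95144708e-01,
        -7.46002411e+01],
       [ 2.74563112e-04,  2.95144662e-01, -9.55452538e-01,
        -7.11641575e+01],
       [ 0.00000000e+00,  0.00000000e+00,  0.00000000e+00,
         1.00000000e+00]])}
```

View pics/top0.png

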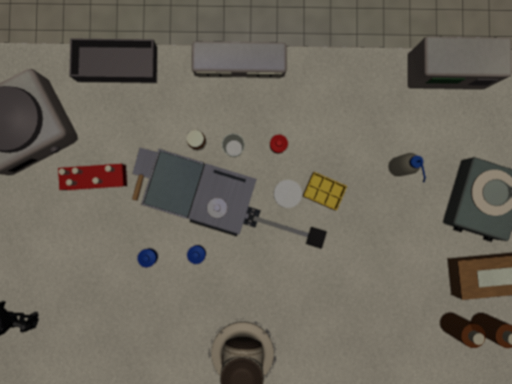

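View pics/side0.png

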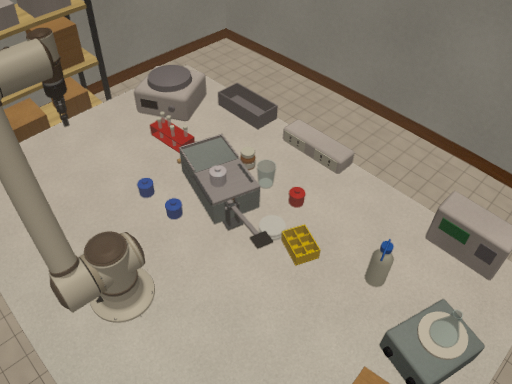

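View pics/wrist0.png

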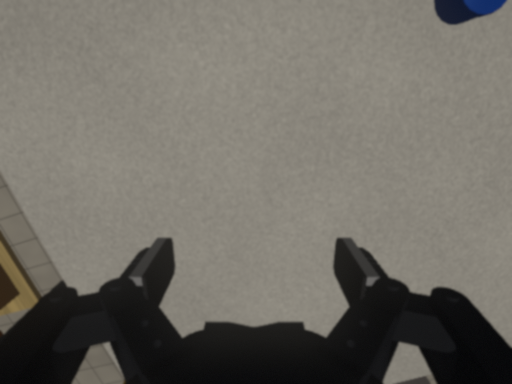

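Run:
```python
from h import *
p=cv2.imread('pics/top0.png'); d=np.load('pics/top0.npy')
c=p[130:260,120:340]; c=cv2.resize(c,None,fx=3.6,fy=3.6,interpolation=cv2.INTER_CUBIC)
c=cv2.convertScaleAbs(c,alpha=1.6); cv2.imwrite('pics/topc.png',c)
md=model('top')
for u,v in [(217,208),(316,238),(175,185),(165,170),(215,185),(240,210),(280,195)]:
    print(u,v,d[v,u],at_d(md,u,v,d[v,u]))
# initial fit with correspondences
```

```text
217 208 1297.6847 [461.27812601  75.39576613 172.73862767]
316 238 1332.7468 [ 375.85397052 -214.37565509  137.05677712]
175 185 1367.5684 [529.04185434 207.19956562 104.22505531]
165 170 1362.3373 [573.55578442 236.91512995 110.95776704]
215 185 1360.8811 [529.92503273  86.06210601 112.14194924]
240 210 1360.8289 [455.6822315   10.24592355 109.95477069]
280 195 1447.4569 [ 504.07350793 -115.94699519   26.43516279]
```

View pics/topc.png

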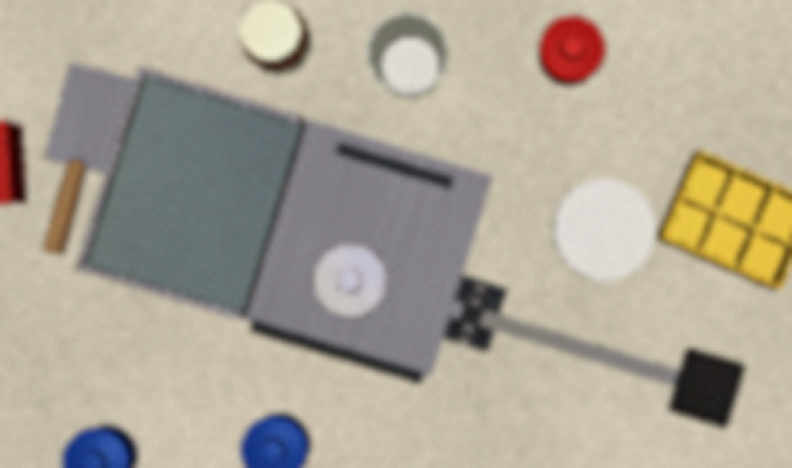

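Run:
```python
from h import *
from scipy.optimize import least_squares
md=model('top')
W=np.array([[-28,-305,138],[88,-87,110],[88,76.5,110],[-88,76.5,110],[-82,215,121],[82,215,121],[-28,-105,100]],float)
px=np.array([[707,387],[491,178],[302,121],[248,318],[80,267],[142,70],[475,313]])/3.6+[120,130]-0.36
def tf(x,P):
    c,s=np.cos(x[2]),np.sin(x[2]); P=np.atleast_2d(P)
    return np.c_[x[0]+c*P[:,0]-s*P[:,1],x[1]+s*P[:,0]+c*P[:,1],P[:,2]]
r=least_squares(lambda x:(proj(md,tf(x,W))-px).ravel(),[480,60,-.2])
print(r.x);print(r.fun.reshape(-1,2).round(2))
p=at_z(md,*(np.array([350,281])/3.6+[120,130]-.36),160); print('pot',p)
c,s=np.cos(r.x[2]),np.sin(r.x[2]); d=p[:2]-r.x[:2]
print('pot in well',c*d[0]+s*d[1],-s*d[0]+c*d[1])
for n,P in dict(pad=W[0],deck=[0,146.5,110],target=[0,140,110]).items(): print(n,tf(r.x,P))
for n,q,z in [('blue1',(148,258),60),('blue2',(197,254),60),('red',(278,144),60),('beaker',(233,146),45),('jar',(195,139),70),('dish',(288,193),28)]: print(n,at_z(md,*q,z))
```

```text
[ 4.91540656e+02  7.02946613e+01 -2.85161026e-01]
[[ 0.07 -0.15]
 [ 0.32 -0.79]
 [ 0.89 -0.74]
 [-1.43  0.55]
 [ 0.82 -0.68]
 [ 0.08  1.51]
 [-0.75  0.3 ]]
pot [462.09670439  76.60056114 160.        ]
pot in well -30.028822549902227 -2.2316914760765387
pad [[ 378.87124381 -214.51159504  138.        ]]
deck [[532.75286037 210.87845901 110.        ]]
target [[530.92433251 204.64095263 110.        ]]
blue1 [304.12947267 293.80128054  60.        ]
blue2 [317.82202051 142.53339826  60.        ]
red [ 662.96042501 -105.96811832   60.        ]
beaker [657.07520201  35.32080221  45.        ]
jar [674.27585274 152.85916319  70.        ]
dish [ 510.67466788 -141.3259118    28.        ]
```

```bash
cat >> h.py <<'E'
WX=np.array([491.5,70.3,-0.285])
def w2(P):
    c,s=np.cos(WX[2]),np.sin(WX[2]); P=np.array(P,float)
    return np.array([WX[0]+c*P[0]-s*P[1],WX[1]+s*P[0]+c*P[1],P[2]])
def inw(p):
    c,s=np.cos(WX[2]),np.sin(WX[2]); d=np.array(p[:2])-WX[:2]
    return np.array([c*d[0]+s*d[1],-s*d[0]+c*d[1],p[2]])
def need(target):
    s=arm.read_state(); Rm=R.from_quat(s['ee_rot']).as_matrix()
    return Rm.T@(np.array(target)-s['position'])
def ydir(): return np.degrees(np.arctan2(*R.from_quat(arm.read_state()['ee_rot']).as_matrix()[[1,0],1]))
E
python3 - <<'E'
from h import *
pot=w2([-30,-2,110]); tg=w2([-10,145,110]); d=tg-pot; L=np.linalg.norm(d); d/=L
print('dir',d,np.degrees(np.arctan2(d[1],d[0])),L,'ydir',ydir())
st=pot-d*62; print('start',st, inw(st)); print('need',need([st[0],st[1],260]))
E
```

```text
dir [0.4079651  0.91299753 0.        ] 65.92293080266343 148.354305633507 ydir 162.64553292640815
start [436.85399963  20.20955366 110.        ] [-38.3583688 -63.4340107 110.       ]
need [ 475.0022253  -411.00436817   43.92569428]
```

```bash
python3 -m crank '{"delta_pos":[[0.015,-0.013,0],[0.028,-0.024,0],[0.028,-0.024,0],[0.028,-0.024,0],[0.028,-0.024,0],[0.028,-0.024,0],[0.028,-0.024,0],[0.028,-0.024,0]],"twist":[0,0,0,0,0,0,0,0]}' 0.4
python3 -m crank '{"delta_pos":[[0.028,-0.024,0],[0.028,-0.024,0],[0.028,-0.024,0],[0.028,-0.024,0],[0.028,-0.024,0],[0.028,-0.024,0],[0.028,-0.024,0],[0.028,-0.024,0]],"twist":[0,0,0,0,0,0,0,0]}'
python3 -m crank '{"delta_pos":[[0,0,0],[0,0,0],[0,0,0],[0,0,0],[0,0,0],[0,0,0],[0,0,0],[0,0,0]],"twist":[0.12,0.12,0.12,0.12,0.12,0.12,0.12,0.12]}'
python3 -m crank '{"delta_pos":[[0,0,0],[0,0,0],[0,0,0],[0,0,0],[0,0,0],[0,0,0],[0,0,0],[0,0,0]],"twist":[0.12,0.12,0.12,0.12,0.12,0.12,0,0]}'
python3 - <<'E'
from h import *
print(ydir(),arm.read_state()['joints']); print(need([436.9,20.2,188]))
E
```

```text
clock: 0.82
position: [296.4, 339.3, 303.8]
ee_rot: [-0.593, 0.806, -0.0, -0.0]
contact_force: [1.1, -0.0, 0.5]
gripper_width: 34.3
clock: 1.48
position: [412.7, 68.3, 304.1]
ee_rot: [-0.593, 0.806, 0.0, 0.0]
contact_force: [0.5, 0.2, -0.7]
gripper_width: 34.3
clock: 2.15
position: [412.4, 70.0, 303.7]
ee_rot: [-0.15, 0.989, -0.0, -0.0]
contact_force: [0.1, -0.2, -0.7]
gripper_width: 34.4
clock: 2.82
position: [412.5, 70.1, 303.8]
ee_rot: [0.203, 0.979, -0.0, -0.0]
contact_force: [0.1, 0.1, -0.1]
gripper_width: 34.5
66.5672296496537 [ 5.60055562e-01  2.39247115e-02 -4.60498917e-01 -1.29942194e-04
 -1.08665015e+00 -9.68974080e-01]
[-42.24042588 -36.03739341 115.78365525]
```

Move over, partway down, and look.

```bash
python3 -m crank '{"delta_pos":[[-0.014,-0.012,0.01],[-0.014,-0.012,0.02],[-0.014,-0.012,0.02],[0,0,0.01],[0,0,0]],"twist":[0,0,0,0,0]}'
python3 - <<'E'
from h import *
s=arm.read_state();p,d=imaging.get_image('wrist'); cv2.imwrite('pics/w1.png',p);np.save('pics/w1.npy',d)
p,d=imaging.get_image('top'); cv2.imwrite('pics/t1.png',cv2.resize(p[130:260,120:340],None,fx=3.6,fy=3.6))
print(s['position'],inw(s['position']))
md=model('wrist',s)
print(proj(md,[w2([-30,-2,173]),w2([88,76.5,110]),w2([-88,76.5,110])]))
E
```

```text
clock: 3.23
position: [435.6, 19.2, 241.4]
ee_rot: [0.204, 0.979, -0.001, -0.003]
contact_force: [-0.5, 0.4, -0.9]
gripper_width: 34.0
[435.57525455  19.21241946 241.44763515] [-39.30517971 -64.75045087 241.44763515]
[[250.04339341 332.33792768]
 [140.37277227 356.45338734]
 [322.65344919 338.63150597]]
```

View pics/w1.png

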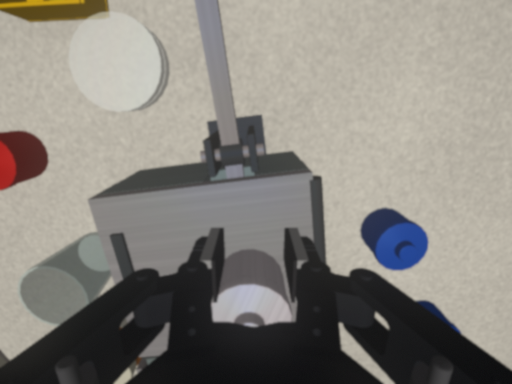

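View pics/t1.png

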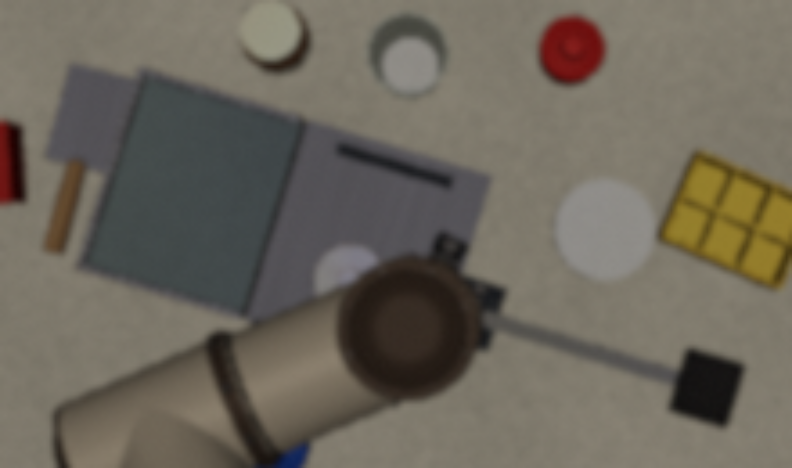

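```bash
python3 -m crank '{"delta_pos":[[0,0,0.012],[0,0,0.015],[0,0,0.013],[0,0,0.01],[0,0,0.003],[0,0,0]],"twist":[0,0,0,0,0,0]}'
python3 - <<'E'
from h import *
print(need([436.9,20.2,187]),inw(arm.read_state()['position']),ydir())
p,d=imaging.get_image('side'); cv2.imwrite('pics/s1.png',cv2.resize(p[110:260,150:320],None,fx=4,fy=4))
E
```

```text
clock: 3.83
position: [436.9, 20.8, 191.3]
ee_rot: [0.204, 0.979, 0.0, 0.0]
contact_force: [-0.2, 0.6, 0.3]
gripper_width: 34.4
[-0.22090683 -0.51452106  4.29061218] [-38.46824568 -62.89270237 191.29061471] 66.49459839044904
```

View pics/s1.png

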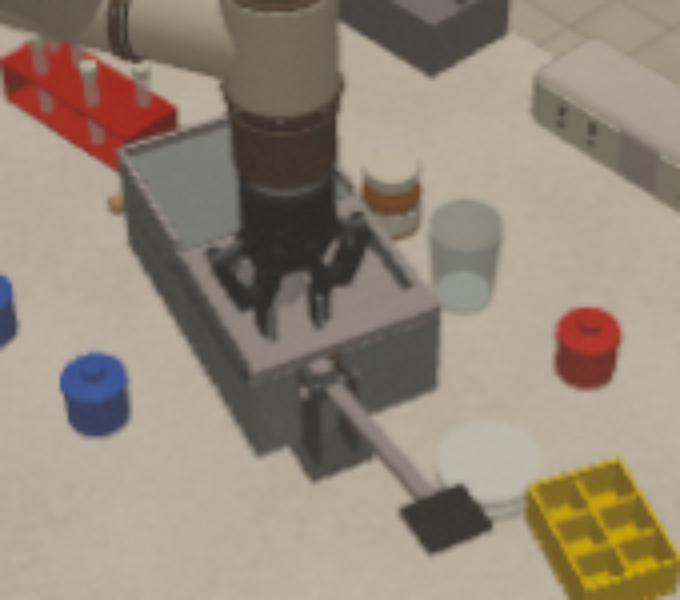

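```bash
python3 -m crank '{"delta_pos":[[0,0,0.004],[0,0.005,0],[0,0.007,0],[0,0.006,0],[0,0.005,0],[0,0.005,0],[0,0.005,0],[0,0.005,0]],"twist":[0,0,0,0,0,0,0,0]}'
python3 -m crank '{"delta_pos":[[0,0.005,0],[0,0.006,0],[0,0.006,0],[0,0.006,0],[0,0.006,0],[0,0.005,0],[0,0.003,0],[0,0,0]],"twist":[0,0,0,0,0,0,0,0]}'
python3 - <<'E'
from h import *
s=arm.read_state();print(inw(s['position']),ydir())
p,d=imaging.get_image('side'); cv2.imwrite('pics/s2.png',cv2.resize(p[110:260,150:320],None,fx=4,fy=4))
p,d=imaging.get_image('wrist'); cv2.imwrite('pics/w2.png',p)
p,d=imaging.get_image('top'); cv2.imwrite('pics/t2.png',cv2.resize(p[130:260,120:340],None,fx=3.6,fy=3.6))
E
```

```text
clock: 4.55
position: [451.9, 55.2, 187.0]
ee_rot: [0.205, 0.979, -0.001, -0.0]
contact_force: [-0.5, -3.5, 1.6]
gripper_width: 33.9
clock: 5.22
position: [467.2, 89.9, 186.9]
ee_rot: [0.204, 0.979, 0.0, 0.0]
contact_force: [-0.2, -0.9, 0.8]
gripper_width: 34.2
[-28.80104864  11.99087995 186.86441748] 66.42637756807346
```

View pics/s2.png

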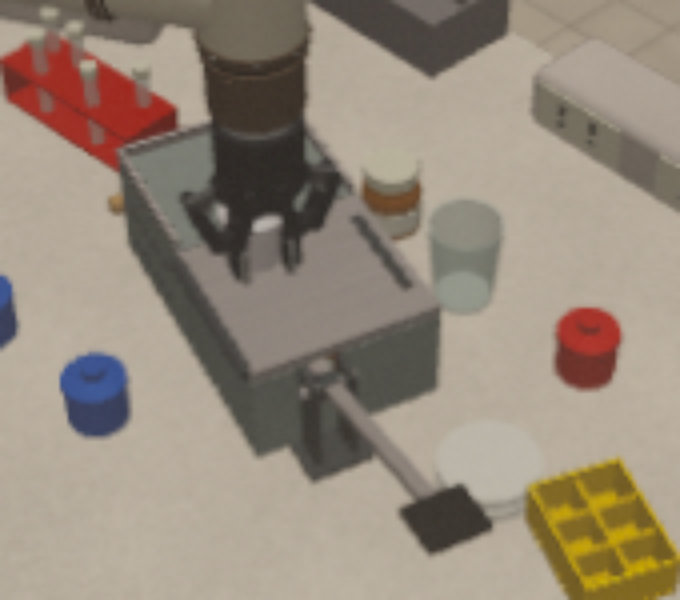

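View pics/w2.png

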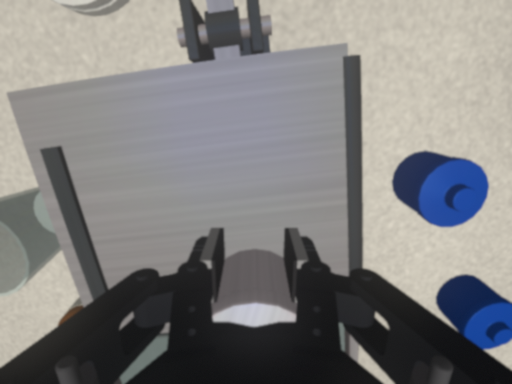

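View pics/t2.png

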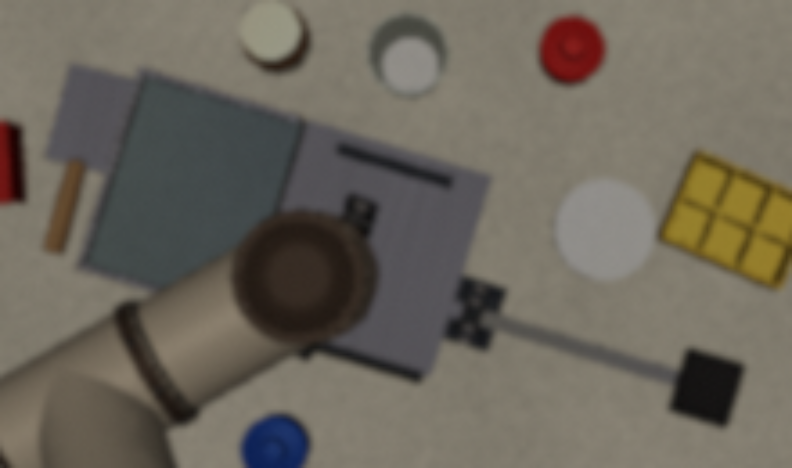

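Run:
```python
from h import *
s=arm.read_state();md=model('wrist',s)
for v in (249,): 
    a=at_z(md,255,v,110);print(a,inw(a))
    print('pot y (well)',inw(a)[1]+28)
```

```text
[469.23915208  98.08123149 110.        ] [-29.17378234  20.40177926 110.        ]
pot y (well) 48.40177926020807
```

```bash
python3 -m crank '{"delta_pos":[[0,0.003,0],[0,0.005,0],[0,0.006,0],[0,0.006,0],[0,0.006,0],[0,0.006,0],[0,0.006,0],[0,0.006,0]],"twist":[0,0,0,0,0,0,0,0]}'
python3 -m crank '{"delta_pos":[[0,0.006,0],[0,0.006,0],[0,0.006,0],[0,0.006,0],[0,0.006,0],[0,0.006,0],[0,0.006,0],[0,0.005,0]],"twist":[0,0,0,0,0,0,0,0]}'
python3 -m crank '{"delta_pos":[[0,0.004,0],[0,0.003,0],[0,0.002,0],[0,0,0],[0,0,0]],"twist":[0,0,0,0,0]}'
python3 - <<'E'
from h import *
s=arm.read_state();print(inw(s['position']),ydir())
p,d=imaging.get_image('side'); cv2.imwrite('pics/s3.png',cv2.resize(p[110:260,150:320],None,fx=4,fy=4))
p,d=imaging.get_image('wrist'); cv2.imwrite('pics/w3.png',p)
E
```

```text
clock: 6.03
position: [484.6, 130.0, 186.9]
ee_rot: [0.204, 0.979, -0.0, -0.0]
contact_force: [-1.1, -3.7, 1.0]
gripper_width: 34.2
clock: 6.7
position: [503.5, 173.1, 186.9]
ee_rot: [0.204, 0.979, 0.0, 0.0]
contact_force: [-1.6, -2.2, 0.9]
gripper_width: 34.0
clock: 7.12
position: [507.0, 181.0, 186.9]
ee_rot: [0.205, 0.979, 0.001, 0.0]
contact_force: [-0.8, -1.2, 0.6]
gripper_width: 34.3
[-16.24489426 110.6395457  186.94972819] 66.39604595995571
```

View pics/s3.png

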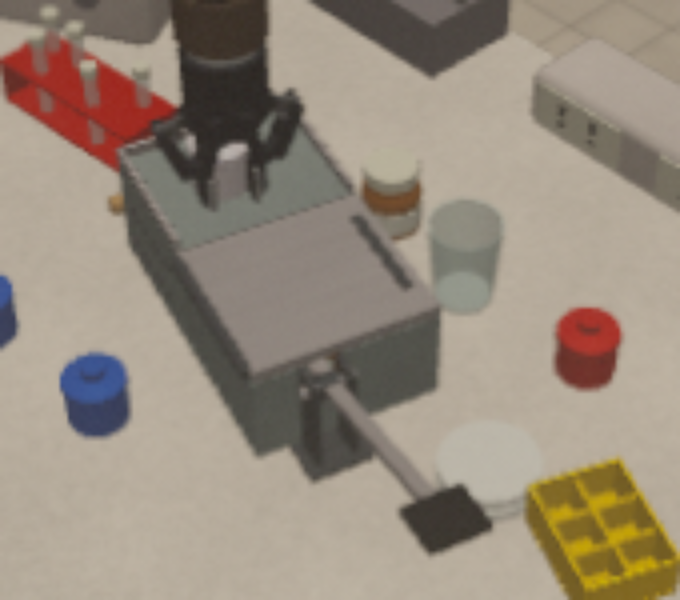

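View pics/w3.png

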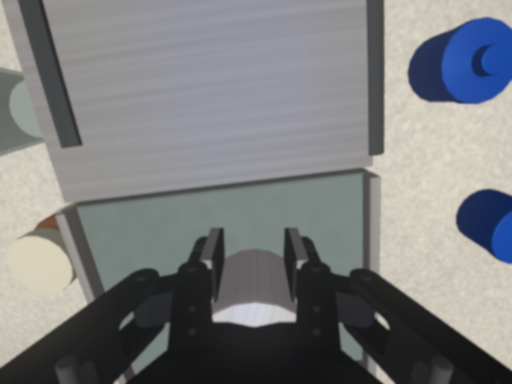

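```bash
python3 -m crank '{"delta_pos":[[0,-0.005,0],[0,-0.012,0],[0,-0.018,0],[0,-0.02,-0.01],[0,-0.02,-0.03],[0,-0.03,-0.03],[0,-0.035,-0.02],[0,-0.035,0]],"twist":[0,0,0,0,0,0,0,0]}' 0
python3 -m crank '{"delta_pos":[[0,-0.035,0],[0,-0.035,0],[0,-0.035,0],[0,-0.035,0],[0,-0.03,0],[0,-0.02,0],[0,0,0],[0,0,0]],"twist":[0,0,0,0,0,0,0,0]}'
python3 - <<'E'
from h import *
s=arm.read_state();print(inw(s['position']),ydir(),s['joints'],s['gripper_width'])
p,d=imaging.get_image('top'); cv2.imwrite('pics/t4.png',cv2.resize(p[130:260,120:340],None,fx=3.6,fy=3.6))
print(need(list(w2([-28,-305,230]))))
E
```

```text
clock: 7.88
position: [438.0, 19.9, 281.0]
ee_rot: [0.204, 0.979, 0.003, 0.005]
contact_force: [0.3, -0.5, 1.2]
gripper_width: 0.1
clock: 8.55
position: [359.9, -154.2, 276.5]
ee_rot: [0.206, 0.979, 0.0, 0.001]
contact_force: [-0.5, -0.6, 0.2]
gripper_width: 0.3
[ -63.11318925 -252.47094612  276.5244195 ] 66.22977174003489 [ 1.54183271e-02 -4.64924386e-04 -5.59911945e-01 -1.40615693e-04
 -1.00998869e+00 -4.30212767e-01] 0.25956204832736085
[-41.23880096 -48.36755309  46.58915986]
```

View pics/t4.png

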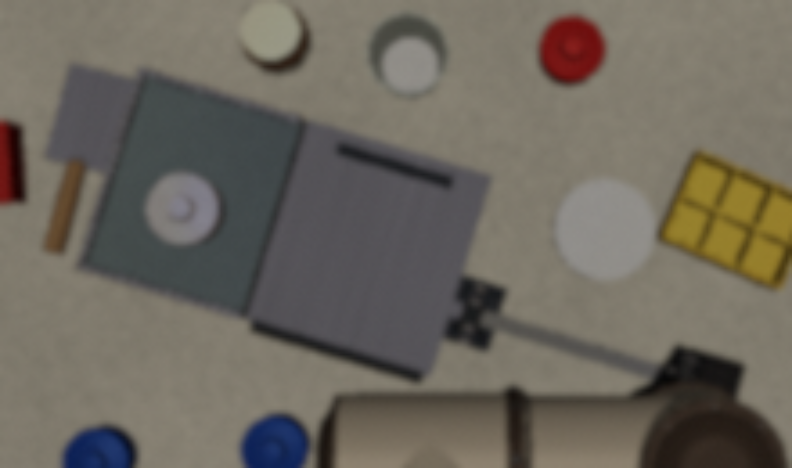

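```bash
python3 -m crank '{"delta_pos":[[-0.01,-0.012,0.005],[-0.015,-0.018,0.012],[-0.012,-0.014,0.014],[-0.004,-0.004,0.01],[0,0,0.005],[0,0,0],[0,0,0]],"twist":[0,0,0,0,0,0,0]}'
python3 - <<'E'
from h import *
s=arm.read_state();print(inw(s['position']),s['contact_force'])
p,d=imaging.get_image('side'); cv2.imwrite('pics/s5.png',cv2.resize(p[130:280,170:340],None,fx=4,fy=4))
p,d=imaging.get_image('wrist'); cv2.imwrite('pics/w5.png',p)
print(need(list(w2([-28,-305,210]))))
E
```

```text
clock: 9.18
position: [379.4, -213.0, 230.5]
ee_rot: [0.204, 0.979, -0.0, -0.0]
contact_force: [0.7, 0.7, 1.2]
gripper_width: -0.0
[ -27.9595278  -303.40127754  230.46772055] [0.68455136 0.7287038  1.17339815]
[ 0.12809643 -1.61966831 21.13403276]
```

View pics/s5.png

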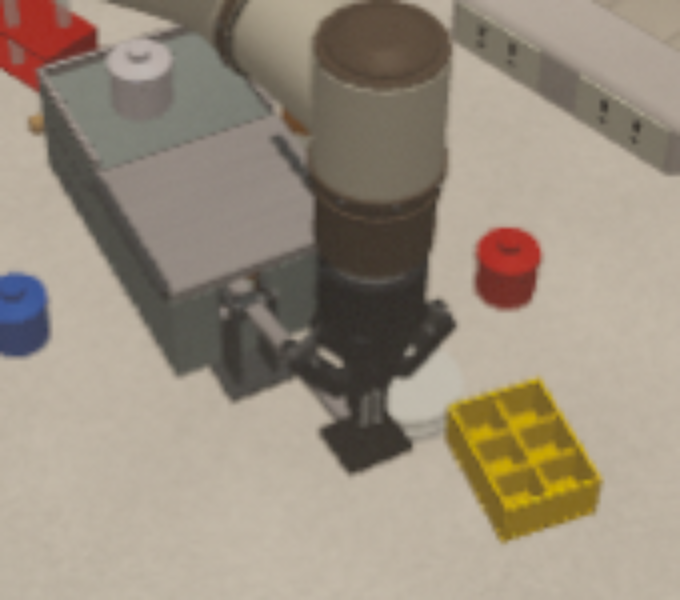

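View pics/w5.png

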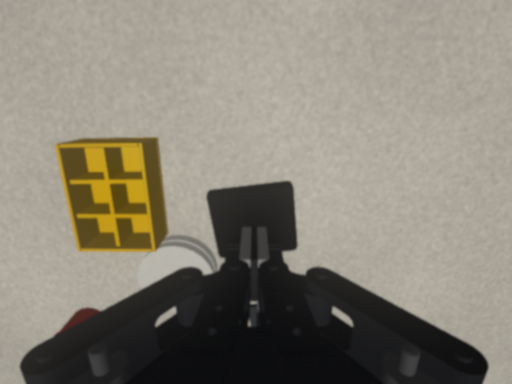

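```bash
python3 -m crank '{"delta_pos":[[0,0,0.008],[0,0,0.01],[0,0,0.006],[0,0,0.006],[0,0,0.006],[0,0,0.006],[0,0,0.004],[0,0,0]],"twist":[0,0,0,0,0,0,0,0]}'
python3 - <<'E'
from h import *
s=arm.read_state();print(inw(s['position']),s['contact_force'],s['wrist_torque'])
p,d=imaging.get_image('side'); cv2.imwrite('pics/s6.png',cv2.resize(p[130:280,170:340],None,fx=4,fy=4))
E
```

```text
clock: 9.95
position: [379.7, -215.1, 186.0]
ee_rot: [0.203, 0.979, -0.002, 0.001]
contact_force: [-3.1, -6.3, 10.1]
gripper_width: 0.4
[ -27.02890052 -305.30639862  185.96544007] [-3.0816259  -6.30418986 10.05532813] [-1.90567395  0.87820571  0.01805131]
```

View pics/s6.png

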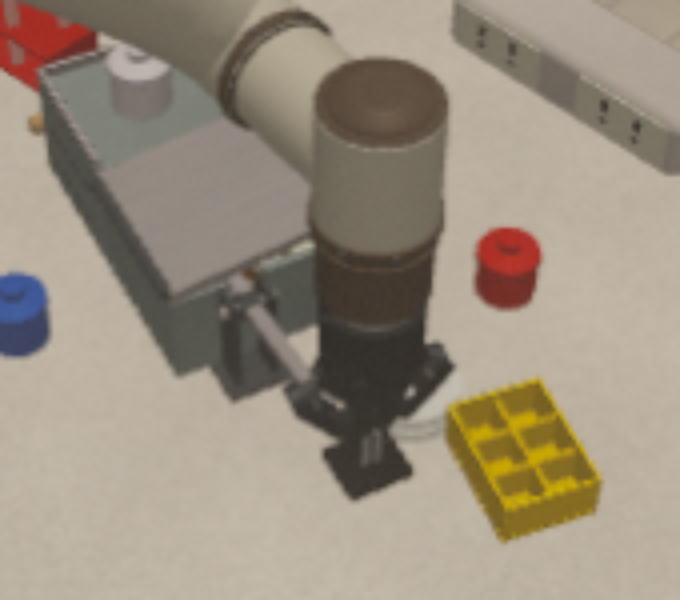

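```bash
python3 -m crank '{"delta_pos":[[0,-0.001,0.005],[0,-0.001,0.007],[0,-0.001,0.007],[0,-0.001,0.007],[0,0,0.007],[0,0,0.006],[0,0,0.004],[0,0,0]],"twist":[0,0,0,0,0,0,0,0]}'
python3 - <<'E'
from h import *
s=arm.read_state();print(inw(s['position']),s['contact_force'],s['wrist_torque'])
p,d=imaging.get_image('side'); cv2.imwrite('pics/s7.png',cv2.resize(p[130:280,170:340],None,fx=4,fy=4))
E
```

```text
clock: 10.67
position: [379.1, -217.1, 142.2]
ee_rot: [0.204, 0.979, 0.0, 0.002]
contact_force: [0.2, 1.5, 5.3]
gripper_width: 0.3
[ -27.08989609 -307.41286331  142.22688599] [0.22908406 1.46444805 5.34241422] [ 0.47064197 -0.16414916  0.04450721]
```

View pics/s7.png

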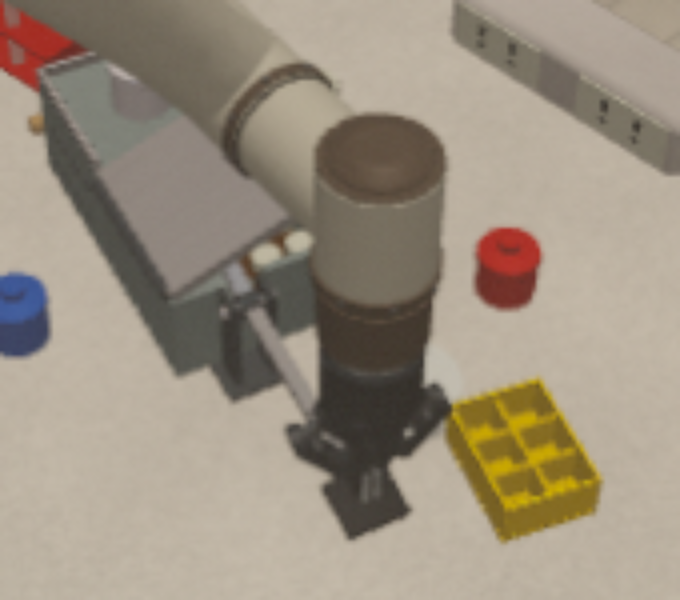

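```bash
python3 -m crank '{"delta_pos":[[0,0.001,0.004],[0,0.001,0.004],[0,0,0.003],[0,0,0],[0,0,0]],"twist":[0,0,0,0,0]}'
python3 -m crank '{"delta_pos":[[0,0,0.002],[0,0,0],[0,0,0]],"twist":[0,0,0]}'
```

```text
clock: 11.13
position: [379.5, -215.8, 131.4]
ee_rot: [0.204, 0.979, -0.0, 0.002]
contact_force: [-0.4, -2.2, 5.7]
gripper_width: -0.2
clock: 11.38
position: [379.5, -215.6, 129.6]
ee_rot: [0.204, 0.979, -0.0, 0.002]
contact_force: [-1.4, 0.2, 7.6]
gripper_width: -0.2
```

```bash
python3 -m crank '{"delta_pos":[[0,0,0.002],[0,0,0],[0,0,0]],"twist":[0,0,0]}'
python3 -m crank '{"delta_pos":[[0,0,0.002],[0,0,0],[0,0,0]],"twist":[0,0,0]}'
```

```text
clock: 11.63
position: [379.7, -215.6, 129.0]
ee_rot: [0.203, 0.979, -0.0, 0.002]
contact_force: [-4.7, 3.6, 21.7]
gripper_width: -0.1
clock: 11.88
position: [379.8, -215.6, 128.6]
ee_rot: [0.203, 0.979, -0.001, 0.002]
contact_force: [-7.5, 7.3, 37.4]
gripper_width: -0.0
```

```bash
python3 -m crank '{"delta_pos":[[0,0,-0.002],[0,0,0],[0,0,0],[0,0,0]],"twist":[0,0,0,0]}'
python3 - <<'E'
from h import *
s=arm.read_state();print(inw(s['position']),s['contact_force'],s['joint_vel'].round(3))
p,d=imaging.get_image('side'); cv2.imwrite('pics/s8.png',cv2.resize(p[100:280,140:340],None,fx=3.3,fy=3.3))
p,d=imaging.get_image('top'); cv2.imwrite('pics/t8.png',cv2.resize(p[130:260,120:340],None,fx=3.6,fy=3.6))
md=model('top')
for q in ([182,208],):
    u,v=np.array(q)/3.6+[120,130]-.36; print('pot',inw(at_z(md,u,v,160)), at_d(md,u,v,d[int(round(v)),int(round(u))]))
for w in ([80,-60],[80,0],[80,60]):
    for z in (178,):
        u,v=proj(md,w2([*w,z]))[0]; q=at_d(md,u,v,d[int(round(v)),int(round(u))]);print(inw(q))
E
```

```text
clock: 12.22
position: [379.6, -215.6, 129.0]
ee_rot: [0.203, 0.979, -0.0, 0.002]
contact_force: [-4.7, 3.3, 21.8]
gripper_width: 0.2
[ -26.95471451 -305.84302825  129.01752079] [-4.72982386  3.32364241 21.83814242] [-0.     0.     0.     0.001 -0.002  0.001]
pot [-13.17442246 144.09253482 160.        ] [518.95176928 210.54188474 170.48699266]
[ 85.00893928 -58.78633229  98.98231615]
[85.3040165   5.16320148 94.32737477]
[85.12191592 68.73082891 97.200072  ]
```

View pics/s8.png

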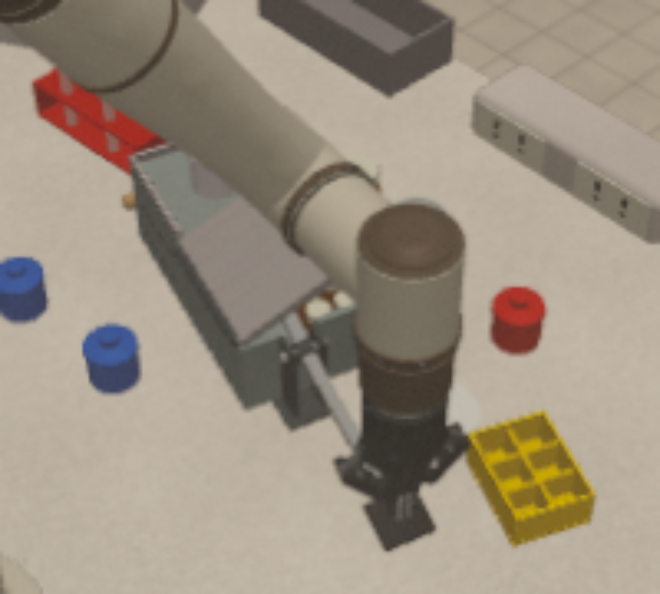

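View pics/t8.png

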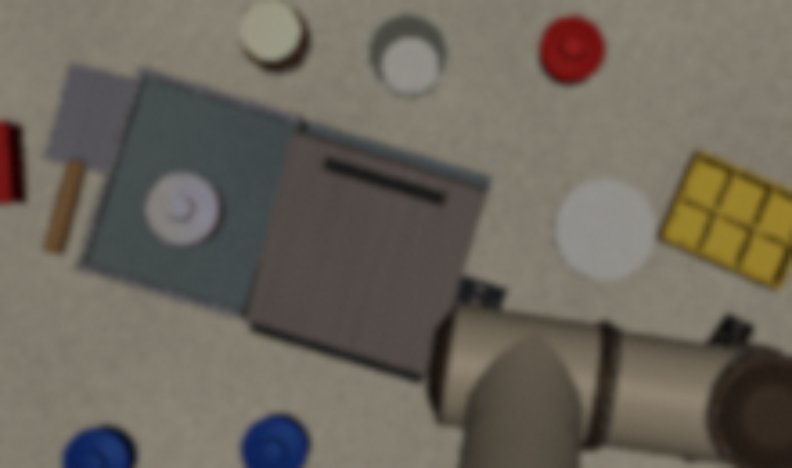

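Run:
```python
from h import *
p,d=imaging.get_image('top'); md=model('top'); L=[]
for w in ([-60,0],[-30,0],[0,0],[20,0],[20,40],[50,40]):
    z=110+(w[0]+88)*.458
    u,v=proj(md,w2([*w,z]))[0]; q=inw(at_d(md,u,v,d[int(round(v)),int(round(u))]));L.append(q)
L=np.array(L);print(L.round(0));print(np.arctan(np.polyfit(L[:,0],L[:,2],1)[0])); print(arm.read_state()['contact_force'])
```

```text
[[-60.   0. 122.]
 [-30.  -0. 140.]
 [ -0.  -0. 153.]
 [ 20.  -0. 162.]
 [ 20.  40. 158.]
 [ 50.  40. 178.]]
0.45808158330872323
[-4.56945561  2.9091176  21.52391106]
```

Depth samples give a flap angle of about 0.43–0.46 rad, the lever is at its stop with about 21 N on it, and the pot stands on the deck. I'm handing it in.

```bash
python3 -c "
from bench import job_done,arm
print(job_done()); s=arm.read_state(); print(s['clock'],s['position'],s['contact_force'])"
```

```text
the job is handed in; nothing more can be done
None
the job is handed in; nothing more can be done
```

I slid the pot off the flap onto the fenced deck with the half-open fingers, then backed off. With the fingers shut, I pressed the lever pad down to its stop and handed the job in while holding it there, at about 12.3 s on the robot's clock.

What my last checks showed before hand-in:
- **Pot:** it stands upright on the deck at about x -13, y 144 mm in the well's frame. The fingers were about 450 mm away from it.
- **Lever:** the pad was at its stop. The force rose steeply over the last 2–4 mm of travel, so I eased back to a steady 21–22 N.
- **Flap:** the top-camera depth gave about 0.46 rad, slightly more than the nominal 0.43. I take the difference as depth noise.
- **Bystanders:** those in the final pictures looked unmoved. I did not measure their positions. The wash bottle was outside every later crop, and the jar and beaker showed only in the top view.

My first depth samples along the flap edge fell beyond the tilted edge and read the interior at 94–99 mm. I repeated them further in, and those gave the flap angle above. `job_done` reported no verdict, and my state reading after hand-in was refused, so I have no check from the final second itself.

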